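Square a tungsten collimator insert into its holder's datum corner

TASK

The tungsten collimator insert lies loose and askew on its holder plate: take the round white acrylic block out of the open reel cabinet and, holding the block, nudge the insert with it flat along the plate into the square corner of the two steel fences, until you feel it bear on both fences at once with its edges flush. Feel your way gently, since tungsten edges chip: keep a light steady push on it in the corner for about a second (a few newtons on each fence, never over 8 N), and never touch the insert with the gripper itself. Then stand the block back upright in the cabinet bay it came from, leaving the insert home in the corner and the probe, the lead balls and the step wedge where they are.

Things in the scene. Friction and masses are not known exactly. Their poses are not given: they have to be found in the camera images.
- holder: fixed aluminium insert holder plate, 200 x 220 mm and 10 mm thick, flat on the shelf; origin at the centre of its underside, z up. Two 10 mm high steel fences near its +x and +y edges make a square corner there; the plate is open towards -x and -y
- fence_long: the longer fence, at the holder's +x edge: a slotted steel bar 150 mm long (along y), 20 mm wide, 10 mm high, held by two clamp screws (heads 3 mm high on top). Origin midway between the screws on the plate surface, axes as the holder's. The stop face looks to -x, nominally 10 mm from the origin, but the bar is clamped anywhere up to 4.5 mm to either side of that; this setting is not measured
- fence_short: the shorter fence, at the holder's +y edge: a like bar 105 mm long (along x). Origin midway between its two clamp screws on the plate surface, axes as the holder's. The stop face looks to -y, nominally 10 mm from the origin, but is clamped anywhere up to 4.5 mm to either side of that; not measured. Each bar ends 8 mm short of the corner. 25 N does not shift a clamped bar
- insert: dark grey flat tungsten insert, loose on the holder, 50 mm (its x) x 70 mm (its y) x 8 mm thick, 16 mm square hole in the middle; 0.36 to 0.56 kg, slides at 0.5 to 1.5 N; origin at the centre of its underside. Home, its axes are parallel to the holder's, its +x edge is on the long fence, its +y edge on the short one, and its origin near x = +50, y = +50 mm of the holder (give or take the fences' 4.5 mm)
- clip (a point): middle of the clipped-off corner of the insert (-x, -y corner, away from the fences): a 20 mm wide face at 45 degrees to the edges, at x = -18, y = -28 mm of the insert, half-way up its thickness; axes as the insert's
- block: round white acrylic positioning block, an upright cylinder 40 mm in diameter and 60 mm high, 0.09 kg; origin at the centre of its underside, z along its axis. Gripped in its upper half it leaves the fingers above the insert and the fences
- block_center (a point): centre of the white block, half-way up (30 mm above its underside)
- bay (a point): centre of the floor of the open bay in the fixed olive reel cabinet where the block stands at the start; the floor is 30 mm above the shelf and measures about 165 mm (x) by 151 mm (y, all axes as the cabinet's), with walls 22 mm high on the sides -x, -y and +y; the reel housing, 72 mm higher than the floor, bounds it at +x
- probe: bystander: flat black survey meter probe, round head 56 mm across with a bar handle, in the cabinet's other bay; origin under the head's centre
- ball1_center (a point): bystander: lead ball 32 mm in diameter in a square nest in the cabinet's other bay; its centre
- ball2_center (a point): bystander: the second such lead ball; its centre
- wedge: bystander: loose aluminium step wedge, 30 x 90 mm, 24 mm high, on the shelf beyond the long fence; origin at the centre of its underside
Things that resemble listed ones, but are neither listed nor needed, are in the scene too. There is more than one size of the block; the job needs the smallest. Of the things shaped like the insert, the grey one is meant.

How it is judged:
On the way:
1. the insert is flush in the corner and is pushed lightly against both fences at once (over 2 N on each) for 0.4 s (x of insert in the frame of holder between 0.044 and 0.056 m and y of insert in the frame of holder between 0.044 and 0.056 m and z of insert in the frame of holder between 0.008 and 0.0115 m and angle between the x axis of insert and the x axis of holder, either way round below 0.035 rad and contact force between insert and fence_long above 2 N and contact force between insert and fence_short above 2 N and contact force between insert and block above 1.5 N), for 0.4 s.
At the end, for the whole second after the job is handed in: The insert lies flat in the corner, where the fences stop it (its origin within 6 mm of the nominal x = y = 50 mm of the holder) and square to them within 2 degrees; the block stands upright on the floor of its bay in the cabinet; both are at rest (x of insert in the frame of holder between 0.044 and 0.056 m and y of insert in the frame of holder between 0.044 and 0.056 m and z of insert in the frame of holder between 0.008 and 0.0115 m and angle between the x axis of insert and the x axis of holder, either way round below 0.035 rad and x of block_center in the frame of bay between -0.065 and 0.065 m and y of block_center in the frame of bay between -0.06 and 0.06 m and z of block_center in the frame of bay between 0.027 and 0.033 m and angle between block_center's own z axis and vertical below 0.08 rad and linear speed of each of block, insert below 0.01 m/s); the robot touches nothing.
It fails at once if the insert presses on a fence with more than 8 N (contact force between insert and fence_long above 8 N or contact force between insert and fence_short above 8 N).
It fails at once if the gripper or arm touches the insert (contact force between any of the fingers, the arm and insert above 0.3 N).
It fails at once if the insert is tipped up off the plate (angle between insert's own z axis and vertical above 0.12 rad).
It fails at once if the probe, a lead ball or the step wedge is shifted by more than 15 mm (distance of any of probe, ball1_center, ball2_center, wedge from where it was at the start of the episode above 0.015 m).
It also fails if it takes over 64 s, if anything falls off the work surface, if the arm or the gripper's body presses on something with over 40 N, if the wrist force passes 120 N, or if a joint passes its speed limit or range.

ROBOT

A 6-joint arm with a two-finger parallel gripper is mounted at the origin on the work surface. World frame = base frame: x ahead of the robot, y to its left, z up, the work surface at z = 0. Lengths are in m, angles in rad, forces in N, time in s.
With the tool pointing down it reaches from about 0.375 to 0.925 m from the base axis. Payload 5.7 kg.
Tool frame: the origin (TCP) lies at the very end of the fingers, on their centre line; the grasp point (between the pads) lies 19 mm behind it; y points along the fingers, z is the direction in which the jaws open and shut, and the axes are right-handed (so a half turn about y gives the same grasp; the last joint's range is limited). The gripper opens to 85 mm and grips with 20 to 120 N. Pads are 22 mm wide; open, the fingers measure 114 mm over their backs; the gripper's body (76 mm by 85 mm) begins 54 mm behind the grasp point. The pads swing forward as they close: fully open they stand 13 mm farther back than shut.
Start: joints at [-1.448, 0.359, 1.51, -0, 1.272, -0.115], TCP at [0.141, -0.583, 0.231] pointing down, gripper open.
Joint ranges: [-2.97, 2.97], [-1.01, 2.36], [0.21, 2.38], [-0.96, 4.11], [0.2, 2.71], [-2.98, 2.98]. Speed limits (rad/s): [2.39, 2.39, 3.14, 3.14, 3.14, 3.14].

INTERFACE

Orientations are given as [roll, pitch, yaw] about the fixed x, y, z axes, in that order (R = Rz(yaw) Ry(pitch) Rx(roll)).
In Python, from bench import robot gives the robot as it stands. The module is installed in compiled form; this text tells all that it offers.
- The arm moves only by the tool send_rows, never from a script. Its argument "commands" is a list that holds one entry, the list of rows, each a list of 7 numbers: the shift along the tool's x, y, z in mm, then the turn, a rotation vector about the tool's x, y, z in degrees, then the closure, from 0 (fully open) to 1 (shut). In form: [[[dx, dy, dz, rx, ry, rz, jaw], ...]]. A call has exactly 5 rows; each row is the pose to reach, as a shift and turn from the pose commanded when the call began, along the tool's axes at that moment; what a row does not reach only later rows make up. A row lasts 1/10 s, in which the tool goes at most 50 mm and 8.59 degrees, less where a joint would pass 70% of its speed; a pose out of reach is approached as far as the arm can. A call with a gripper value outside its range is refused whole. The fingers move at their own pace and stop on an object; the grip force is fixed at half the most. Time passes only in rows, so rows that repeat a pose let the fingers close, or fill a call up. It gives the time, the measured TCP pose, the force and the opening at its end, in the units of the state.
- robot.observe(): the state, without advancing time (a new reading comes with each control period).
- robot.get_image(name): name is "side" or "top" or "wrist"; returns a dict with "img" (384x512x3 uint8, blue, green, red), "intrinsics" (3x3 intrinsics, pixels), "world_from_camera" (4x4, takes a point from camera to world coordinates); the wrist camera has in their place "hand_eye" (4x4, takes a point from camera to tool coordinates, whose origin is the TCP and whose axes are the tool frame's). Camera axes: x right, y down, z forward; pixel columns grow to the right and rows downward; lengths in m; the calibration is good to about 2 mm. A picture is of the moment at which its call begins: read the wrist's pose just before it. There is no depth.
- robot.sign_off(): hands the job in, once; it reports no verdict.
The state is a dict: "time_s": time; "q": joint angles; "joint_vel": joint speeds; "tau": joint torques, N m; "tcp_pos": TCP position; "tool_rot": TCP orientation; "force": force on the tool from outside, world axes, zero at the start; "torque": the same for the moment, N m; "finger_gap": finger opening in m.
Only numpy, scipy, OpenCV 4.12 (cv2) and the standard library are available. Lean on these libraries where they do the work, as an engineer would, in place of code of your own. Each camera call takes 0.05 s, during which the arm holds its last target. There are 200 camera calls.

## Working session

There is one attempt and no reset: what is moved stays moved. The work goes in short steps, Python scripts to look and compute and a tool call to move; the robot and the scene stay as the last step left them, time stands still between calls to the robot, and variables do not carry over. Pictures are saved under pics/ and viewed, about 8 in all and at most 12, crops included, and the job is handed in when it is done.

Besides the shell and the picture viewer there is one more tool, called after ">>>" by a JSON object that holds its "api" and its "payload". send_rows: Moves the arm, as the interface text tells. Its arguments: {"type":"object","properties":{"commands":{"type":"array"}},"required":["commands"]}

```bash
mkdir -p pics; cat > h.py <<'E'
import numpy as np, cv2
from scipy.spatial.transform import Rotation as R
from bench import robot
def state(p=True):
    s=robot.observe()
    if p: print('t',round(s['time_s'],2),'tcp',np.round(np.array(s['tcp_pos'])*1000,1),'rpy',np.round(s['tool_rot'],3),'F',np.round(s['force'],2),'gap',round(s['finger_gap']*1000,1),'q',np.round(s['q'],2))
    return s
def grab(name,fn=None):
    s=robot.observe(); d=robot.get_image(name)
    if name=='wrist':
        T=np.eye(4);T[:3,:3]=R.from_euler('xyz',s['tool_rot']).as_matrix();T[:3,3]=s['tcp_pos']
        W=T@np.array(d['hand_eye'])
    else: W=np.array(d['world_from_camera'])
    if fn: cv2.imwrite('pics/'+fn,d['img']); np.savez('pics/'+fn+'.npz',K=d['intrinsics'],W=W)
    return d['img'],np.array(d['intrinsics']),W
def load(fn):
    z=np.load('pics/'+fn+'.npz'); return cv2.imread('pics/'+fn),z['K'],z['W']
def cast(px,z,K,W):
    px=np.atleast_2d(px).astype(float)
    r=np.c_[px,np.ones(len(px))]@np.linalg.inv(K).T@W[:3,:3].T
    o=W[:3,3]; return o+r*((z-o[2])/r[:,2])[:,None]
def proj(P,K,W):
    P=np.atleast_2d(P); c=(P-W[:3,3])@W[:3,:3]; u=c@K.T; return u[:,:2]/u[:,2:]
E
python3 - <<'E'
from h import *
s=state(); 
print(R.from_euler('xyz',s['tool_rot']).as_matrix().round(2))
a=[grab(n,n+'0.png') for n in ('top','side')]
for i in a: print(i[2].round(3).tolist())
b=[cv2.resize(i[0],(400,300)) for i in a]
E
```

```text
t 0.0 tcp [ 141.3 -582.4  230.4] rpy [-1.573  0.    -2.904] F [ 0.26  0.18 -0.08] gap 85.5 q [-1.45  0.36  1.51  0.    1.27 -0.12]
[[-0.97 -0.    0.24]
 [-0.24  0.   -0.97]
 [-0.   -1.   -0.  ]]
[[0.075, -0.974, 0.213, 0.206], [-0.997, -0.073, 0.018, -0.056], [-0.002, -0.213, -0.977, 1.384], [0.0, 0.0, 0.0, 1.0]]
[[0.981, -0.112, 0.157, 0.35], [-0.192, -0.489, 0.851, -0.746], [-0.019, -0.865, -0.502, 0.491], [0.0, 0.0, 0.0, 1.0]]
```

View pics/top0.png

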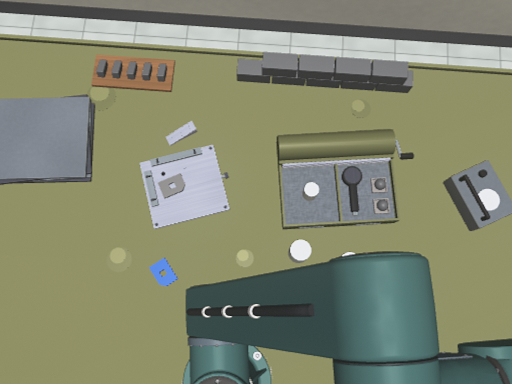

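View pics/side0.png

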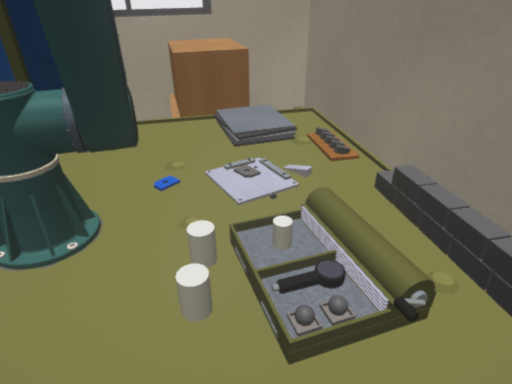

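The top view shows the holder at about (185,187), with the insert at (172,186), the long fence on the upper edge and the short fence on the left. The small block is at (312,190) in the left bay, and the decoy blocks are at (300,250), (350,258) and (488,200). The side view agrees.

```bash
python3 - <<'E'
from h import *
im,K,W=load('top0.png')
hsv=cv2.cvtColor(im,cv2.COLOR_BGR2HSV)
# plate
m=((hsv[...,1]<60)&(hsv[...,2]>150)).astype(np.uint8); m[:, :130]=0; m[:140]=0; m[:,235:]=0; m[235:]=0
m=cv2.morphologyEx(m,cv2.MORPH_CLOSE,np.ones((5,5)))
c=max(cv2.findContours(m,0,2)[0],key=cv2.contourArea)
h=cv2.convexHull(c); P=cast(h[:,0],0.010,K,W)[:,:2].astype(np.float32)
r=cv2.minAreaRect(P*1000); print('plate',r, cv2.boxPoints(r).round(0).tolist())
# block top
m=((hsv[...,1]<60)&(hsv[...,2]>150)).astype(np.uint8); q=np.zeros_like(m); q[170:212,296:328]=m[170:212,296:328]
c=max(cv2.findContours(q,0,2)[0],key=cv2.contourArea)
(x,y),rad=cv2.minEnclosingCircle(c); print('blk px',x,y,rad, cast([x,y],0.09,K,W)*1000, [cast([x+rad,y],.09,K,W)-cast([x-rad,y],.09,K,W)])
d=robot.get_image('wrist'); print(np.round(d['hand_eye'],3).tolist(), d['intrinsics'])
cv2.imwrite('pics/topz.png',cv2.resize(im[125:240,265:405],None,fx=5,fy=5,interpolation=cv2.INTER_CUBIC))
for n,p,z in [('cabTL',(283,227),.052),('cabTR',(395,222),.052),('inn',(281,163),.052),('div',(337,162),.052),('div2',(341,224),.052)]: print(n,cast(p,z,K,W).round(3))
E
```

```text
plate ((526.4896850585938, 167.3201446533203), (202.18031311035156, 230.71922302246094), 19.077110290527344) [[393.0, 243.0], [469.0, 25.0], [660.0, 91.0], [584.0, 309.0]]
blk px 311.5 188.625 7.867159843444824 [[ 522.19299716 -187.28228912   90.        ]] [array([[ 0.0031682 , -0.04228703,  0.        ]])]
[[0.002, 0.949, 0.316, -0.083], [0.002, -0.316, 0.949, -0.143], [1.0, -0.001, -0.002, 0.0], [0.0, 0.0, 0.0, 1.0]] [[309.67686545   0.         251.90432202]
 [  0.         309.67686545 193.65709143]
 [  0.           0.           1.        ]]
cabTL [[ 0.418 -0.119  0.052]]
cabTR [[ 0.455 -0.423  0.052]]
inn [[ 0.599 -0.102  0.052]]
div [[ 0.614 -0.259  0.052]]
div2 [[ 0.438 -0.276  0.052]]
```

View pics/topz.png

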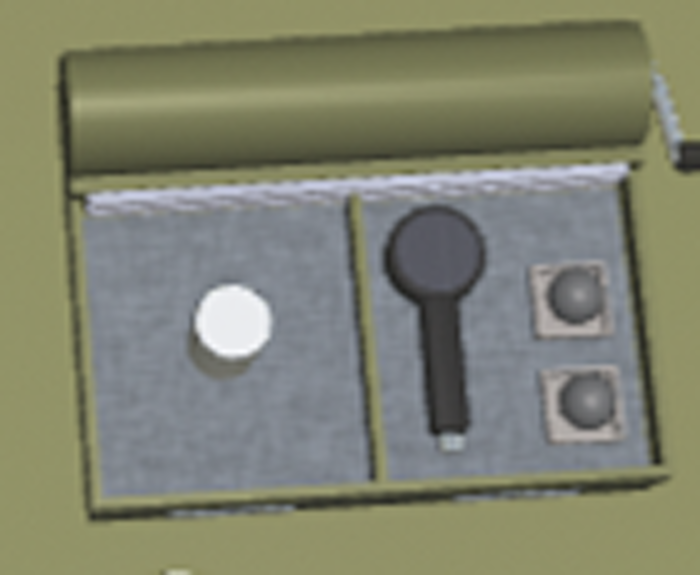

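The zoom shows the block at (232,320), about mid-bay. The bay floor's inner corners are at about (85,205), (350,205), (372,482) and (100,497), and the probe and balls are in the right bay.

```bash
cat >> h.py <<'E'
def go(x,y,z,jaw,off=None):
    "shift/turn needed in tool frame to bring TCP (mm) there, tool down, jaw axis (tool z) at world angle jaw deg"
    s=robot.observe(); A=R.from_euler('xyz',s['tool_rot']).as_matrix()
    a=np.radians(jaw); zt=np.array([np.cos(a),np.sin(a),0]); yt=np.array([0,0,-1.]); B=np.c_[np.cross(yt,zt),yt,zt]
    d=A.T@(np.array([x,y,z])-np.array(s['tcp_pos'])*1000); r=R.from_matrix(A.T@B).as_rotvec(degrees=True)
    print('shift',d.round(1),'turn',r.round(2))
E
python3 - <<'E'
from h import *
im,K,W=load('top0.png')
c=cast(np.array([(85,205),(350,205),(372,482),(100,497)])/5+[265,125],.03,K,W); print(c.round(3),c.mean(0).round(3))
state(); go(522,-187,200,-116)
E
```

```text
[[ 0.597 -0.106  0.03 ]
 [ 0.608 -0.257  0.03 ]
 [ 0.449 -0.275  0.03 ]
 [ 0.429 -0.125  0.03 ]] [ 0.521 -0.191  0.03 ]
t 0.15 tcp [ 141.3 -582.6  230.6] rpy [-1.572  0.    -2.904] F [-0.46  0.38 -0.61] gap 85.4 q [-1.45  0.36  1.51  0.    1.27 -0.12]
shift [-463.2   31.1 -294.8] turn [8.000e-02 3.962e+01 2.000e-02]
```

>>> {"api": "send_rows", "payload": {"commands": [[[-40,2,-25,0,8,0,0],[-80,5,-50,0,16,0,0],[-120,8,-76,0,24,0,0],[-160,10,-102,0,32,0,0],[-200,13,-127,0,39.6,0,0]]]}}

```text
time_s: 0.65
tcp_pos: [0.3064, -0.4111, 0.2181]
tool_rot: [-1.571, -0.0, 2.683]
force: [0.8, -0.5, 0.2]
finger_gap: 0.0852
```

```bash
python3 -c "
from h import *
state(); go(522,-187,130,-116)"
```

```text
t 0.65 tcp [ 306.4 -411.1  218.1] rpy [-1.571 -0.     2.683] F [ 0.79 -0.52  0.24] gap 85.2 q [-1.07  0.25  1.71  0.    1.18  0.96]
shift [ -94.    88.2 -296.4] turn [ 0.01 -0.29  0.01]
```

>>> {"api": "send_rows", "payload": {"commands": [[[-15,5,-47,0,0,0,0],[-30,15,-94,0,0,0,0],[-45,25,-140,0,0,0,0],[-60,40,-187,0,0,0,0],[-75,60,-233,0,0,0,0]]]}}

```text
time_s: 1.15
tcp_pos: [0.4741, -0.2372, 0.1599]
tool_rot: [-1.571, 0.002, 2.689]
force: [1.0, -1.4, 0.5]
finger_gap: 0.085
```

```bash
python3 -c "
from h import *
state(); go(522,-187,130,-116); grab('wrist','w1.png')"
```

```text
t 1.15 tcp [ 474.1 -237.2  159.9] rpy [-1.571e+00  2.000e-03  2.689e+00] F [ 1.01 -1.41  0.49] gap 85.0 q [-0.59  0.34  1.75  0.    1.06  1.43]
shift [-21.1  29.9 -66.1] turn [-0.01  0.08 -0.1 ]
```

View pics/w1.png

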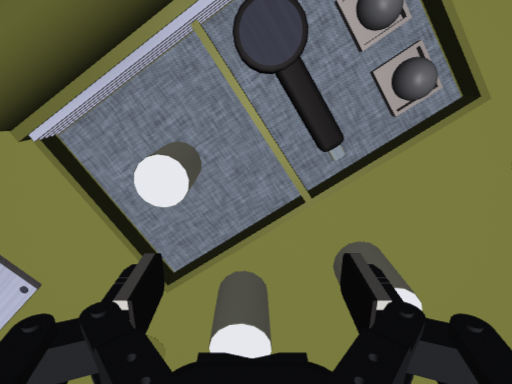

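The block top shows at (161,180), clear of the divider.

```bash
python3 - <<'E'
from h import *
im,K,W=load('w1.png'); m=(im.min(2)>200).astype(np.uint8); m[:140]=0;m[215:]=0;m[:,:120]=0;m[:,205:]=0
c=max(cv2.findContours(m,0,2)[0],key=cv2.contourArea)
P=cast(c[:,0],.09,K,W)[:,:2]*1000; print(cv2.minEnclosingCircle(P.astype(np.float32)))
E
```

```text
((521.845458984375, -186.6337890625), 19.400447845458984)
```

>>> {"api": "send_rows", "payload": {"commands": [[[-14,15,-44,0,0,0,0],[-21,30,-66,0,0,0,0],[-21,60,-66,0,0,0,0],[-21,85,-66,0,0,0,0],[-21,85,-66,0,0,0,0]]]}}

```text
time_s: 1.7
tcp_pos: [0.5175, -0.1869, 0.0717]
tool_rot: [-1.571, -0.007, 2.69]
force: [-0.5, 0.5, 0.2]
finger_gap: 0.0854
```

```bash
python3 -c "
from h import *
state(); go(522,-187,50,-116)"
```

```text
t 1.7 tcp [ 517.5 -186.9   71.7] rpy [-1.571 -0.007  2.69 ] F [-0.52  0.51  0.23] gap 85.4 q [-0.47  0.49  1.77  0.    0.89  1.55]
shift [-4.3 21.7 -1.9] turn [0.01 0.1  0.41]
```

>>> {"api": "send_rows", "payload": {"commands": [[[-2,10,-1,0,0,0,0],[-3,20,-1,0,0,0,0],[-3,21,-1,0,0,0,0],[-3,21,-1,0,0,0,0],[-3,21,-1,0,0,0,0]]]}}

```text
time_s: 2.2
tcp_pos: [0.5236, -0.1891, 0.0544]
tool_rot: [-1.571, 0.001, 2.689]
force: [-0.3, 0.8, -0.1]
finger_gap: 0.0856
```

```bash
python3 -c "
from h import *
state(); go(522,-187,50,-116)"
```

```text
t 2.2 tcp [ 523.6 -189.1   54.4] rpy [-1.571e+00  1.000e-03  2.689e+00] F [-0.34  0.81 -0.05] gap 85.6 q [-0.47  0.52  1.78  0.    0.85  1.55]
shift [ 2.4  4.4 -1.2] turn [ 0.    0.06 -0.05]
```

>>> {"api": "send_rows", "payload": {"commands": [[[2.5,4,-1,0,0,0,0],[2.5,4,-1,0,0,0,0],[2.5,4,-1,0,0,0,1],[2.5,4,-1,0,0,0,1],[2.5,4,-1,0,0,0,1]]]}}

```text
time_s: 2.7
tcp_pos: [0.5216, -0.1869, 0.0499]
tool_rot: [-1.571, 0.0, 2.689]
force: [-0.0, -0.1, -0.3]
finger_gap: 0.0436
```

>>> {"api": "send_rows", "payload": {"commands": [[[0,0,0,0,0,0,1],[0,0,0,0,0,0,1],[0,0,0,0,0,0,1],[0,0,0,0,0,0,1],[0,0,0,0,0,0,1]]]}}

```text
time_s: 3.2
tcp_pos: [0.5218, -0.187, 0.0501]
tool_rot: [-1.571, 0.001, 2.689]
force: [-0.4, 0.5, 5.7]
finger_gap: 0.039
```

```bash
python3 -c "
from h import *
state(); go(522,-187,50,-116); go(440,60,200,-116)"
```

```text
t 3.2 tcp [ 521.8 -187.    50.1] rpy [-1.571e+00  1.000e-03  2.689e+00] F [-0.39  0.5   5.71] gap 39.0 q [-0.47  0.52  1.79  0.    0.83  1.55]
shift [-0.2  0.1 -0.1] turn [ 0.01  0.07 -0.04]
shift [ 181.5 -150.  -186.4] turn [ 0.01  0.07 -0.04]
```

```bash
python3 -c "
from h import *
im,K,W=load('top0.png'); print(cast([172,186],.018,K,W).round(3))
go(480,232,190,-116)"
```

```text
[[0.518 0.202 0.018]]
shift [ 220.7 -140.  -358.5] turn [ 0.01  0.07 -0.04]
```

>>> {"api": "send_rows", "payload": {"commands": [[[0,-8,0,0,0,0,1],[0,-40,0,0,0,0,1],[0,-80,0,0,0,0,1],[10,-110,-20,0,0,0,1],[30,-140,-55,0,0,0,1]]]}}

```text
time_s: 3.7
tcp_pos: [0.5193, -0.1258, 0.1914]
tool_rot: [-1.57, 0.002, 2.686]
force: [0.6, 0.7, -1.4]
finger_gap: 0.0387
```

```bash
python3 -c "
from h import *
state();go(480,232,190,-116)"
```

```text
t 3.7 tcp [ 519.3 -125.8  191.4] rpy [-1.570e+00  2.000e-03  2.686e+00] F [ 0.58  0.68 -1.38] gap 38.7 q [-0.37  0.31  1.7  -0.    1.13  1.66]
shift [ 192.7    0.9 -304. ] turn [-0.02 -0.1  -0.11]
```

>>> {"api": "send_rows", "payload": {"commands": [[[26,0,-40,0,0,0,1],[52,0,-80,0,0,0,1],[78,0,-120,0,0,0,1],[104,0,-155,0,0,0,1],[128,0,-190,0,0,0,1]]]}}

```text
time_s: 4.2
tcp_pos: [0.4853, 0.1041, 0.1898]
tool_rot: [-1.571, -0.001, 2.689]
force: [0.6, 1.0, -1.0]
finger_gap: 0.0392
```

>>> {"api": "send_rows", "payload": {"commands": [[[26,0,-36,0,0,0,1],[52,0,-72,0,0,0,1],[74,0,-104,0,0,0,1],[74,0,-104,0,0,0,1],[74,0,-104,0,0,0,1]]]}}

```text
time_s: 4.7
tcp_pos: [0.4648, 0.2288, 0.1896]
tool_rot: [-1.57, -0.0, 2.692]
force: [-0.9, -0.1, -0.2]
finger_gap: 0.0386
```

```bash
python3 -c "
from h import *
state();grab('wrist','w2.png')"
```

```text
t 4.7 tcp [464.8 228.8 189.6] rpy [-1.57  -0.     2.692] F [-0.85 -0.05 -0.22] gap 38.6 q [ 0.32  0.29  1.74 -0.    1.12  2.35]
```

View pics/w2.png

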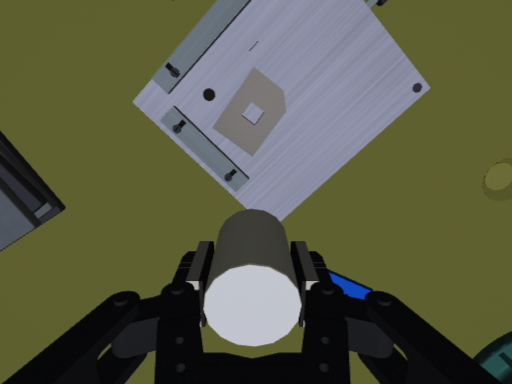

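The wrist view shows the insert at (252,112), with its clipped corner to the right at about (285,98). The long fence is at upper left and the short fence runs (165,112) to (247,185). The plate's fence corner is at (135,102).

```bash
python3 - <<'E'
from h import *
im,K,W=load('w2.png'); 
b,g,r=[im[...,i].astype(int) for i in range(3)]
print(im[100,230],im[100,320],im[150,200],im[130,100])
m=((r-b>0)&(r-b<45)&(b>80)).astype(np.uint8)
q=np.zeros_like(m); q[55:170,205:300]=m[55:170,205:300]
q=cv2.morphologyEx(q,cv2.MORPH_OPEN,np.ones((3,3)))
c=max(cv2.findContours(q,0,1)[0],key=cv2.contourArea); 
P=(cast(c[:,0],.018,K,W)[:,:2]*1000).astype(np.float32)
h=cv2.convexHull(P); ap=cv2.approxPolyDP(h,3,True)[:,0]; print('ins poly',ap.round(1).tolist(), cv2.minAreaRect(h))
for i in range(len(ap)):
    e=ap[(i+1)%len(ap)]-ap[i]; print(np.hypot(*e).round(1),np.degrees(np.arctan2(e[1],e[0])).round(1))
# plate edges: plate+fence vs olive
pl=((b>r-5)&(b>70)).astype(np.uint8); pl[:, :100]=0; pl[225:]=0; pl|=q
pl=cv2.morphologyEx(pl,cv2.MORPH_CLOSE,np.ones((9,9)))
c=max(cv2.findContours(pl,0,1)[0],key=cv2.contourArea); h=cv2.convexHull(c); a=cv2.approxPolyDP(h,4,True)[:,0]
A=cast(a,.010,K,W)[:,:2]*1000; print('plate',a.tolist(),A.round(1).tolist())
for i in range(len(A)):
    e=A[(i+1)%len(A)]-A[i]; print(np.hypot(*e).round(1),np.degrees(np.arctan2(e[1],e[0])).round(1))
x0,y0,x1,y1=125,0,305,200
z=cv2.resize(im[y0:y1,x0:x1],None,fx=3,fy=3,interpolation=cv2.INTER_CUBIC); cv2.imwrite('pics/w2z.png',z)
E
```

```text
[145 131 130] [167 145 141] [123 113 104] [48 96 95]
ins poly [[555.0999755859375, 183.10000610351562], [525.4000244140625, 242.8000030517578], [484.3999938964844, 222.89999389648438], [507.29998779296875, 174.5], [526.9000244140625, 167.89999389648438]] ((519.6013793945312, 202.7227783203125), (48.68701934814453, 68.92434692382812), 27.76637840270996)
66.7 116.5
45.6 -154.1
53.5 -64.6
20.7 -18.7
32.1 28.3
plate [[429, 86], [279, 221], [247, 209], [133, 102], [213, 0], [377, 0]] [[466.9, 35.7], [399.8, 227.7], [428.6, 253.8], [581.1, 305.7], [624.6, 191.9], [559.6, 58.0]]
203.3 109.3
38.9 42.2
161.1 18.8
121.8 -69.1
148.8 -115.9
95.4 -166.5
```

View pics/w2z.png

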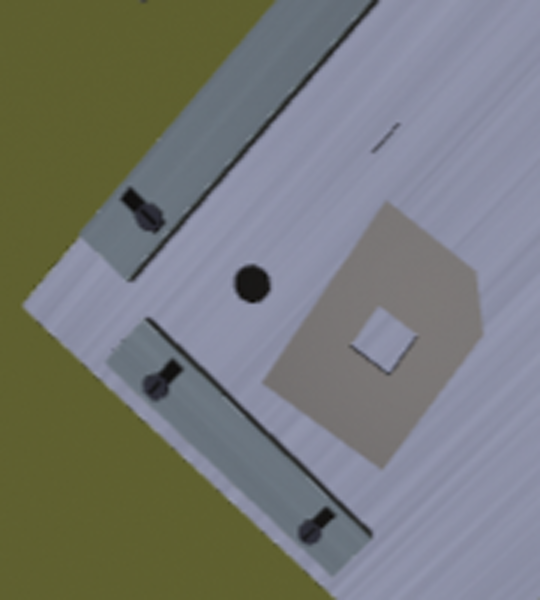

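The zoom shows the stop faces: long fence from (133,281) to (378,2), short fence from (150,318) to (372,535). The insert is turned about 8° CCW relative to the plate and has gaps to both fences.

```bash
python3 - <<'E'
from h import *
im,K,W=load('w2.png')
f=lambda *z: cast(np.array(z)/3+[125,0],.010,K,W)[:,:2]*1000
L=f((133,281),(378,2)); S=f((150,318),(372,535)); 
ang=lambda e: np.degrees(np.arctan2(e[1],e[0]))
print('L',L.round(1),ang(L[0]-L[1])-90,'S',S.round(1),ang(S[0]-S[1]))
y=np.radians(19.3); ex=np.array([np.cos(y),np.sin(y)]); ey=np.array([-ex[1],ex[0]])
C=(f((22,305))[0]); print('plate corner',C); O=C-100*ex-110*ey; print('O',O)
for n,p in [('L',L.mean(0)),('S',S.mean(0)),('ins',np.array([519.6,203.0])),('clip',np.array([517.1,171.2]))]:
    d=p-O; print(n,(d@ex).round(1),(d@ey).round(1))
E
```

```text
L [[572.1 269. ]
 [609.1 161.1]] 18.90070324470625 S [[559.5 269.9]
 [459.6 236.2]] 18.63334954057528
plate corner [581.69713299 306.11766473]
O [523.67362103 169.24812078]
L 78.3 21.1
S 14.4 83.8
ins 7.3 33.2
clip -5.6 4.0
```

```bash
cat >> h.py <<'E'
_y=np.radians(18.8); ex=np.array([np.cos(_y),np.sin(_y)]); ey=np.array([-ex[1],ex[0]])
O=np.array([581.7,306.1])-100*ex-110*ey
def H2W(x,y): return O+x*ex+y*ey
def W2H(p): d=np.asarray(p)[:2]-O; return np.array([d@ex,d@ey])
def feel(n=6):
    F=[];
    for _ in range(n): robot.get_image('top'); F.append(robot.observe()['force'])
    s=robot.observe(); F=np.array(F); m=F.mean(0)
    print('t',round(s['time_s'],2),'tcpH',W2H(np.array(s['tcp_pos'])*1000).round(2),'z',round(s['tcp_pos'][2]*1000,1),'F holder xy',(m[:2]@ex).round(2),(m[:2]@ey).round(2),'z',m[2].round(2),'sd',F.std(0).round(2))
    return m
def dirs():
    A=R.from_euler('xyz',robot.observe()['tool_rot']).as_matrix()
    for n,e in(('ex',ex),('ey',ey)): print(n,'in tool',(A.T@np.r_[e,0]).round(3))
E
python3 - <<'E'
from h import *
im,K,W=load('w2.png'); m=(im.min(2)>200).astype(np.uint8); m[:255]=0; m[:,:190]=0;m[:,315:]=0
c=max(cv2.findContours(m,0,1)[0],key=cv2.contourArea)
P=cast(c[:,0],.2296,K,W)[:,:2]*1000; (cx,cy),r=cv2.minEnclosingCircle(P.astype(np.float32)); print('blk',cx,cy,r)
s=state(); A=R.from_euler('xyz',s['tool_rot']).as_matrix(); print('blk in tool',(A.T@np.array([cx-464.8,cy-228.8,0])).round(1))
for n,p in (('ins',(519.6,203)),('L',(590.6,215)),('S',(509.5,253))): print(n,W2H(p).round(1))
a=np.radians(27); i=np.array([np.cos(a),np.sin(a)]); j=np.array([-i[1],i[0]])
p=np.array([519.6,203])-53*i+5*j; print('start W',p,'H',W2H(p)); go(p[0],p[1],60,-116); dirs()
E
```

```text
Traceback (most recent call last):
ValueError: max() iterable argument is empty
```

```bash
python3 - <<'E'
from h import *
im,K,W=load('w2.png'); print(im[305,252]); m=(im.min(2)>im[305,252].min()-30).astype(np.uint8); m[:255]=0; m[:,:190]=0;m[:,315:]=0
c=max(cv2.findContours(m,0,1)[0],key=cv2.contourArea)
P=cast(c[:,0],.2296,K,W)[:,:2]*1000; (cx,cy),r=cv2.minEnclosingCircle(P.astype(np.float32)); print('blk',cx,cy,r)
s=state(); A=R.from_euler('xyz',s['tool_rot']).as_matrix(); print('blk in tool',(A.T@np.array([cx-464.8,cy-228.8,0])).round(1))
for n,p in (('ins',(519.6,203)),('L',(590.6,215)),('S',(509.5,253))): print(n,W2H(p).round(1))
a=np.radians(27); i=np.array([np.cos(a),np.sin(a)]); j=np.array([-i[1],i[0]])
p=np.array([519.6,203])-53*i+5*j; print('start W',p,'H',W2H(p)); go(p[0],p[1],60,-116); dirs()
E
```

```text
[206 197 194]
blk 465.68170166015625 229.60894775390625 19.50214385986328
t 4.75 tcp [465.  227.9 189.6] rpy [-1.57 -0.    2.69] F [-0.26 -0.39 -1.35] gap 39.1 q [ 0.32  0.29  1.74 -0.    1.12  2.35]
blk in tool [-0.4 -0.  -1.1]
ins [ 8.  32.4]
L [79.1 20.9]
S [14.5 83. ]
start W [470.10670172 183.39353613] H [-45.18379714  29.80270862]
shift [-24.  129.6  37.7] turn [-0.05  0.13  0.01]
ex in tool [-0.711 -0.001 -0.703]
ey in tool [ 0.703 -0.    -0.711]
```

>>> {"api": "send_rows", "payload": {"commands": [[[-24,10,38,0,0,0,1],[-24,55,38,0,0,0,1],[-24,100,38,0,0,0,1],[-24,135,38,0,0,0,1],[-24,150,38,0,0,0,1]]]}}

```text
time_s: 5.25
tcp_pos: [0.4683, 0.1811, 0.0368]
tool_rot: [-1.567, -0.004, 2.686]
force: [-0.1, -0.2, -0.9]
finger_gap: 0.0387
```

>>> {"api": "send_rows", "payload": {"commands": [[[0,3,0,0,0,0,1],[0,6,0,0,0,0,1],[0,7,0,0,0,0,1],[0,7,0,0,0,0,1],[0,7,0,0,0,0,1]]]}}

```text
time_s: 5.75
tcp_pos: [0.4712, 0.1837, 0.0336]
tool_rot: [-1.572, 0.001, 2.689]
force: [-0.4, -0.1, -1.8]
finger_gap: 0.0394
```

```bash
python3 - <<'E'
from h import *
state();feel(5)
E
```

```text
t 5.75 tcp [471.2 183.7  33.6] rpy [-1.572e+00  1.000e-03  2.689e+00] F [-0.38 -0.11 -1.82] gap 39.4 q [0.24 0.5  1.91 0.   0.73 2.26]
t 6.0 tcpH [-44.64  29.97] z 33.0 F holder xy -0.03 0.0 z -0.94 sd [0.42 0.27 0.28]
```

>>> {"api": "send_rows", "payload": {"commands": [[[-3,1.5,-3,0,0,0,1],[-6.5,1.5,-6.4,0,0,0,1],[-10,1.5,-9.9,0,0,0,1],[-13.5,1.5,-13.4,0,0,0,1],[-17,1.5,-16.8,0,0,0,1]]]}}

```text
time_s: 6.5
tcp_pos: [0.4935, 0.1914, 0.0311]
tool_rot: [-1.571, -0.0, 2.689]
force: [0.1, -0.1, -0.3]
finger_gap: 0.0391
```

```bash
cat >> h.py <<'E'
def insert(fn):
    "pose of the insert from the wrist picture: centre in H (mm) and yaw relative to the plate (deg)"
    im,K,W=grab('wrist',fn); b,g,r=[im[...,i].astype(int) for i in range(3)]
    m=((b-r<6)&(b-r>-45)&(b>80)&(abs(r-g)<12)).astype(np.uint8)
    m=cv2.morphologyEx(m,cv2.MORPH_OPEN,np.ones((3,3))); m[240:]=0
    for c in sorted(cv2.findContours(m,0,1)[0],key=cv2.contourArea)[-2:]:
        P=(cast(c[:,0],.018,K,W)[:,:2]*1000).astype(np.float32); H=np.array([W2H(p) for p in P],np.float32)
        h=cv2.convexHull(H); print('area',cv2.contourArea(h),'rect',[np.round(v,1) for v in cv2.minAreaRect(h)],'poly',cv2.approxPolyDP(h,3,True)[:,0].round(1).tolist())
E
python3 - <<'E'
from h import *
feel(4); insert('w3.png')
E
```

```text
t 6.7 tcpH [-20.45  29.83] z 31.2 F holder xy 0.27 -0.18 z -1.09 sd [1.01 0.51 0.45]
area 2012.084606713932 rect [array([28.7, 20.4]), array([49.7, 46.6]), np.float64(8.5)] poly [[56.29999923706055, 1.7999999523162842], [50.900001525878906, 34.400001525878906], [11.5, 41.400001525878906], [1.2999999523162842, 37.0], [5.599999904632568, 7.800000190734863], [20.5, -3.5]]
```

View pics/w3.png

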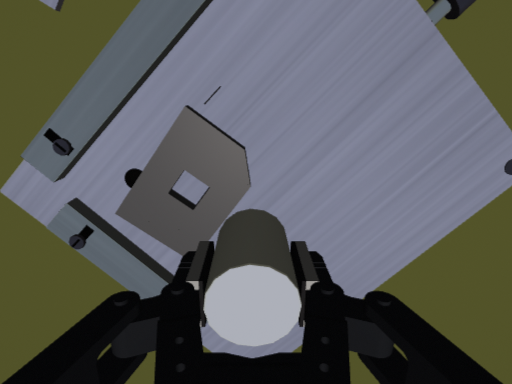

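The view shows the block at the insert's -x edge. The insert's visible corners are (187,107), (244,149), (251,184) and (117,213).

```bash
cat >> h.py <<'E'
def pts(fn,px,z=.018):
    im,K,W=load(fn); return np.array([W2H(p*1000) for p in cast(px,z,K,W)[:,:2]])
E
python3 - <<'E'
from h import *
p=pts('w3.png',[(187,107),(244,149),(251,184),(117,213)]); print(p.round(1))
e=p[3]-p[0]; print('len',np.hypot(*e),'yaw',np.degrees(np.arctan2(e[1],e[0]))-90)
t=np.arctan2(e[1],e[0])-np.pi/2; c=(p[0]+p[3])/2-25*np.array([np.cos(t),np.sin(t)]); print('centre',c)
print(pts('w3.png',[(62,180),(213,3),(76,200),(175,279)],.010).round(1))
E
```

```text
[[55.5  0.4]
 [21.6 -4.6]
 [ 6.   5.9]
 [45.6 69. ]]
len 69.34386103860797 yaw 8.241997460687955
centre [25.83689572 31.14439246]
[[ 79.3  79.8]
 [ 78.7 -41.6]
 [ 67.   84.1]
 [ -5.9  83.8]]
```

>>> {"api": "send_rows", "payload": {"commands": [[[2.8,0,2.8,0,0,0,1],[8.5,0,-2.9,0,0,0,1],[5,0,-6.4,0,0,0,1],[1.5,0,-9.9,0,0,0,1],[-2.9,0,-14.1,0,0,0,1]]]}}

```text
time_s: 7.25
tcp_pos: [0.502, 0.2029, 0.0312]
tool_rot: [-1.571, -0.0, 2.689]
force: [-0.8, 0.5, -0.6]
finger_gap: 0.039
```

```bash
cat >> h.py <<'E'
def longedge(fn,z=.018):
    "fit the insert's +x edge etc. from segmentation: polygon in H"
    im,K,W=grab('wrist',fn)
    lab=cv2.cvtColor(im,cv2.COLOR_BGR2HSV); g=(lab[...,1]<35)&(lab[...,2]>60)&(lab[...,2]<150)&((lab[...,0]<40)|(lab[...,1]<14))
    m=cv2.morphologyEx(g.astype(np.uint8),cv2.MORPH_OPEN,np.ones((3,3))); 
    for c in sorted(cv2.findContours(m,0,1)[0],key=cv2.contourArea)[-3:]:
        a=cv2.approxPolyDP(c,4,True)[:,0]; print(a.tolist(), pts(fn,a).round(1).tolist())
E
python3 - <<'E'
from h import *
feel(4); longedge('w4.png')
im=cv2.imread('pics/w3.png'); print(im[180,150],im[120,200],im[120,120],im[240,120],im[60,300])
E
```

```text
t 7.45 tcpH [-8.25 37.72] z 31.2 F holder xy 0.51 0.2 z -1.1 sd [1.14 0.46 0.3 ]
[[207, 91], [125, 191], [194, 246], [262, 177], [260, 139]] [[65.9, -4.0], [62.5, 63.9], [15.0, 62.2], [16.9, 7.0], [31.7, -6.0]]
[79 78 81] [94 95 97] [150 130 126] [31 32 31] [146 126 123]
```

>>> {"api": "send_rows", "payload": {"commands": [[[-1.5,0,-1.5,0,0,0,1],[-3,0,-3,0,0,0,1],[-4.5,0,-4.5,0,0,0,1],[-6,0,-6,0,0,0,1],[-7.1,0,-7,0,0,0,1]]]}}

```text
time_s: 8.0
tcp_pos: [0.5114, 0.2059, 0.0311]
tool_rot: [-1.571, -0.0, 2.689]
force: [-1.0, -0.2, -1.0]
finger_gap: 0.0385
```

```bash
python3 - <<'E'
from h import *
feel(4); longedge('w5.png')
E
```

```text
t 8.2 tcpH [ 1.43 37.8 ] z 31.3 F holder xy -0.35 0.22 z -0.7 sd [0.44 0.33 0.54]
[[217, 93], [128, 189], [194, 246], [267, 182], [267, 143]] [[71.6, -6.7], [71.7, 62.0], [24.7, 62.3], [22.8, 7.2], [37.5, -7.0]]
```

>>> {"api": "send_rows", "payload": {"commands": [[[4.3,0,4.2,0,0,0,1],[-14.7,0,23.4,0,0,0,1],[-33.3,0,41.3,0,0,0,1],[-60.2,0,41.5,0,0,0,1],[-82.9,0,19,0,0,0,1]]]}}

```text
time_s: 8.75
tcp_pos: [0.576, 0.1498, 0.031]
tool_rot: [-1.568, -0.002, 2.687]
force: [-0.2, 1.0, 0.2]
finger_gap: 0.0387
```

```bash
python3 - <<'E'
from h import *
feel(4); longedge('w6.png'); dirs()
E
```

```text
t 8.95 tcpH [ 46.5  -34.09] z 31.1 F holder xy 1.75 0.05 z -0.73 sd [2.93 0.82 0.48]
[[249, 262]] [[40.8, -24.3]]
[[208, 323], [201, 327], [202, 337], [212, 330]] [[28.3, 23.9], [29.3, 29.2], [23.7, 34.5], [23.0, 26.0]]
[[188, 248], [139, 293], [140, 298], [159, 294]] [[71.3, -6.3], [72.0, 36.9], [69.4, 39.2], [63.2, 29.0]]
ex in tool [-0.711 -0.002 -0.704]
ey in tool [ 0.704  0.    -0.711]
```

>>> {"api": "send_rows", "payload": {"commands": [[[3.2,0,-3.2,0,0,0,1],[6.3,0,-6.4,0,0,0,1],[9.4,0,-9.5,0,0,0,1],[12.2,0,-12.3,0,0,0,1],[14.6,0,-14.7,0,0,0,1]]]}}

```text
time_s: 9.5
tcp_pos: [0.5705, 0.1726, 0.0312]
tool_rot: [-1.571, -0.0, 2.689]
force: [0.1, -1.4, -0.9]
finger_gap: 0.0387
```

```bash
python3 - <<'E'
from h import *
feel(5); longedge('w7.png')
E
```

```text
t 9.75 tcpH [ 46.59 -13.21] z 31.2 F holder xy -0.03 -0.08 z -0.76 sd [0.16 0.58 0.62]
[[208, 323], [201, 327], [202, 335], [211, 329]] [[28.4, 44.8], [29.4, 50.1], [24.8, 54.3], [23.9, 46.9]]
[[192, 240], [138, 291], [141, 298], [158, 294], [171, 281], [181, 256], [196, 249]] [[73.2, 9.3], [73.4, 57.2], [69.0, 59.8], [63.7, 50.4], [64.1, 38.0], [70.8, 21.3], [67.8, 11.9]]
```

>>> {"api": "send_rows", "payload": {"commands": [[[-5.6,0,5.7,0,0,0,1],[16.4,0,27.5,0,0,0,1],[30.4,0,19.9,0,0,0,1],[30.4,0,19.9,0,0,0,1],[30.4,0,19.9,0,0,0,1]]]}}

```text
time_s: 10.3
tcp_pos: [0.5357, 0.1677, 0.0315]
tool_rot: [-1.572, 0.001, 2.69]
force: [0.0, 0.4, -1.0]
finger_gap: 0.039
```

```bash
python3 - <<'E'
from h import *
feel(6); longedge('w8.png')
E
```

```text
t 10.6 tcpH [11.52 -6.28] z 31.2 F holder xy 0.28 -0.22 z -0.79 sd [0.38 0.3  0.63]
[[152, 190], [77, 269], [108, 294], [126, 289], [141, 298], [158, 294], [171, 281], [181, 256], [195, 250], [201, 232]] [[72.5, 9.3], [72.6, 77.3], [49.6, 78.4], [44.2, 68.0], [34.0, 66.7], [28.6, 57.3], [29.0, 44.9], [35.8, 28.2], [32.7, 19.7], [37.9, 9.0]]
```

View pics/w8.png

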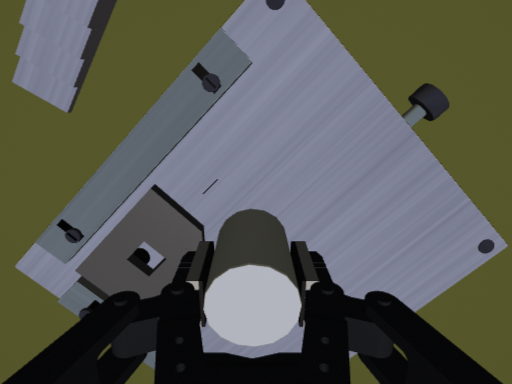

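The view shows the block ahead of the clip, the insert square to both fences, and gaps of about 6 mm to each.

>>> {"api": "send_rows", "payload": {"commands": [[[2.1,0,2.1,0,0,0,1],[2.1,0,-2,0,0,0,1],[2.2,0,-6,0,0,0,1],[2.3,0,-9,0,0,0,1],[2.3,0,-11.5,0,0,0,1]]]}}

```text
time_s: 11.15
tcp_pos: [0.5379, 0.1792, 0.0312]
tool_rot: [-1.571, 0.0, 2.689]
force: [-0.1, -1.5, -0.7]
finger_gap: 0.039
```

```bash
python3 - <<'E'
from h import *
feel(6); longedge('w9.png')
E
```

```text
t 11.45 tcpH [17.38  3.78] z 31.2 F holder xy 0.02 0.21 z -1.12 sd [0.25 0.63 0.28]
[[164, 185], [89, 266], [119, 290], [134, 290], [141, 298], [158, 294], [171, 281], [181, 256], [195, 250], [200, 240], [214, 240], [213, 227]] [[75.7, 12.7], [74.7, 80.8], [52.5, 81.6], [46.3, 75.2], [39.8, 76.7], [34.5, 67.3], [34.9, 54.9], [41.6, 38.3], [38.6, 29.7], [40.8, 23.1], [35.3, 17.5], [41.1, 12.1]]
```

>>> {"api": "send_rows", "payload": {"commands": [[[0,0,-0.5,0,0,0,1],[0,0,-1,0,0,0,1],[0,0,-1.5,0,0,0,1],[0,0,-2,0,0,0,1],[0,0,-2,0,0,0,1]]]}}

```text
time_s: 12.0
tcp_pos: [0.5385, 0.1805, 0.0311]
tool_rot: [-1.57, -0.0, 2.689]
force: [-0.1, -2.3, -0.0]
finger_gap: 0.0392
```

```bash
python3 -c "
from h import *
feel(6)"
```

```text
t 12.3 tcpH [18.69  5.15] z 31.2 F holder xy -1.5 -1.95 z -0.5 sd [0.58 0.55 0.56]
```

>>> {"api": "send_rows", "payload": {"commands": [[[0,0,-0.2,0,0,0,1],[0,0,-0.4,0,0,0,1],[0,0,-0.6,0,0,0,1],[0,0,-0.8,0,0,0,1],[0,0,-0.8,0,0,0,1]]]}}

```text
time_s: 12.8
tcp_pos: [0.539, 0.1814, 0.0312]
tool_rot: [-1.571, -0.0, 2.689]
force: [-1.3, -3.4, -0.8]
finger_gap: 0.0389
```

```bash
python3 -c "
from h import *
feel(6)
longedge('w10.png')"
```

```text
t 13.1 tcpH [19.35  5.75] z 31.2 F holder xy -1.66 -3.02 z -0.95 sd [0.51 0.58 0.41]
[[254, 263]] [[11.1, 13.9]]
[[167, 183], [90, 262], [121, 289], [134, 290], [141, 298], [158, 294], [171, 281], [181, 256], [195, 250], [200, 240], [216, 243], [215, 225]] [[77.3, 12.7], [77.8, 80.2], [54.1, 82.1], [48.2, 77.2], [41.8, 78.7], [36.4, 69.3], [36.8, 56.9], [43.6, 40.2], [40.6, 31.7], [42.8, 25.0], [35.2, 20.1], [43.1, 12.4]]
```

>>> {"api": "send_rows", "payload": {"commands": [[[-0.2,0,-0.2,0,0,0,1],[-0.4,0,-0.4,0,0,0,1],[-0.6,0,-0.6,0,0,0,1],[-0.7,0,-0.7,0,0,0,1],[-0.7,0,-0.7,0,0,0,1]]]}}

```text
time_s: 13.65
tcp_pos: [0.5397, 0.1817, 0.0312]
tool_rot: [-1.571, -0.0, 2.689]
force: [-1.1, -3.4, -0.5]
finger_gap: 0.0386
```

```bash
python3 -c "
from h import *
feel(8)
longedge('w11.png')"
```

```text
t 14.05 tcpH [20.17  5.76] z 31.2 F holder xy -1.81 -2.72 z -0.7 sd [0.22 0.4  0.37]
[[167, 183], [90, 262], [121, 289], [134, 290], [141, 298], [158, 294], [171, 281], [181, 256], [195, 250], [200, 240], [216, 244], [215, 225]] [[78.1, 12.7], [78.6, 80.2], [54.9, 82.1], [49.1, 77.2], [42.6, 78.7], [37.3, 69.3], [37.7, 56.9], [44.4, 40.2], [41.4, 31.7], [43.6, 25.1], [35.6, 20.5], [43.9, 12.4]]
```

>>> {"api": "send_rows", "payload": {"commands": [[[-0.2,0,-0.2,0,0,0,1],[-0.4,0,-0.4,0,0,0,1],[-0.6,0,-0.6,0,0,0,1],[-0.6,0,-0.6,0,0,0,1],[-0.6,0,-0.6,0,0,0,1]]]}}

```text
time_s: 14.6
tcp_pos: [0.5399, 0.1817, 0.031]
tool_rot: [-1.57, -0.001, 2.689]
force: [-3.1, -4.5, 1.8]
finger_gap: 0.0388
```

```bash
python3 -c "
from h import *
feel(8)"
```

```text
t 15.0 tcpH [20.36  5.7 ] z 31.0 F holder xy -4.06 -3.11 z 0.66 sd [0.59 0.75 0.47]
```

>>> {"api": "send_rows", "payload": {"commands": [[[0,0,-0.2,0,0,0,1],[0.1,0,-0.4,0,0,0,1],[0.1,0,-0.4,0,0,0,1],[0.1,0,-0.4,0,0,0,1],[0.1,0,-0.4,0,0,0,1]]]}}

```text
time_s: 15.5
tcp_pos: [0.5399, 0.1818, 0.031]
tool_rot: [-1.569, -0.001, 2.689]
force: [-2.9, -6.3, 1.1]
finger_gap: 0.0386
```

```bash
python3 -c "
from h import *
feel(8)"
```

```text
t 15.9 tcpH [20.35  5.79] z 31.0 F holder xy -4.95 -4.7 z 1.04 sd [0.33 0.47 0.44]
```

```bash
python3 - <<'E'
from h import *
longedge('w12.png'); feel(14)
cv2.imwrite('pics/w12z.png',cv2.resize(cv2.imread('pics/w12.png')[140:320,50:250],None,fx=3,fy=3,interpolation=cv2.INTER_CUBIC))
E
```

```text
[[167, 183], [89, 263], [141, 298], [158, 294], [171, 281], [181, 256], [195, 250], [200, 240], [216, 243], [215, 225]] [[78.2, 12.6], [78.8, 80.9], [42.8, 78.6], [37.4, 69.2], [37.8, 56.8], [44.6, 40.1], [41.6, 31.6], [43.8, 25.0], [36.2, 20.0], [44.1, 12.4]]
t 16.65 tcpH [20.42  5.79] z 31.1 F holder xy -4.77 -4.83 z 1.47 sd [0.54 0.61 0.55]
```

View pics/w12z.png

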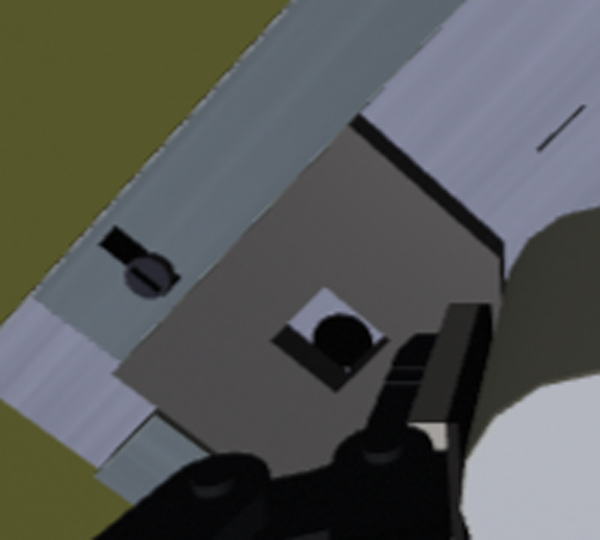

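The close-up shows the insert's +x edge flush along the long fence and its +y edge flush on the short one. I held about 4.8 N on each axis for over a second. Next I back off.

>>> {"api": "send_rows", "payload": {"commands": [[[0,0,0.5,0,0,0,1],[0,0,2,0,0,0,1],[0,0,7,0,0,0,1],[0,0,15,0,0,0,1],[0,-20,20,0,0,0,1]]]}}

```text
time_s: 17.15
tcp_pos: [0.53, 0.1636, 0.0495]
tool_rot: [-1.569, -0.004, 2.689]
force: [0.5, -1.0, -0.5]
finger_gap: 0.0388
```

>>> {"api": "send_rows", "payload": {"commands": [[[0,-45,15,0,0,0,1],[0,-90,15,0,0,0,1],[0,-130,15,0,0,0,1],[0,-130,15,0,0,0,1],[0,-130,15,0,0,0,1]]]}}

```text
time_s: 17.65
tcp_pos: [0.5263, 0.1508, 0.1823]
tool_rot: [-1.573, 0.002, 2.689]
force: [-1.0, -0.3, -2.3]
finger_gap: 0.039
```

```bash
python3 -c "
from h import *
state(); longedge('w13.png'); grab('top','top1.png')
go(522,-187,150,-116)"
```

```text
t 17.65 tcp [526.3 150.8 182.3] rpy [-1.573e+00  2.000e-03  2.689e+00] F [-1.01 -0.28 -2.34] gap 39.0 q [0.15 0.33 1.69 0.   1.12 2.18]
[[233, 242], [235, 249]] [[-40.4, 50.5], [-48.0, 55.1]]
[[252, 216], [248, 233], [239, 231], [245, 237], [238, 240], [240, 258], [235, 261], [231, 256], [231, 267], [253, 261], [259, 265], [255, 254], [260, 245], [254, 248], [251, 233], [258, 228]] [[-33.2, 13.8], [-44.4, 31.0], [-35.8, 36.3], [-45.5, 36.8], [-42.6, 44.8], [-59.8, 59.2], [-58.5, 66.0], [-51.0, 64.6], [-60.7, 74.7], [-72.8, 51.6], [-81.2, 50.4], [-68.1, 43.7], [-64.0, 31.9], [-62.0, 39.3], [-46.7, 28.7], [-47.8, 19.1]]
[[174, 142], [131, 187], [165, 218], [200, 183], [199, 165]] [[77.3, 12.9], [78.3, 80.1], [30.9, 81.8], [30.7, 26.0], [44.2, 12.6]]
shift [-145.6   30.1  304.6] turn [-0.06  0.06  0.1 ]
```

>>> {"api": "send_rows", "payload": {"commands": [[[-20,0,42,0,0,0,1],[-40,0,84,0,0,0,1],[-60,0,126,0,0,0,1],[-80,0,168,0,0,0,1],[-100,0,210,0,0,0,1]]]}}

```text
time_s: 18.25
tcp_pos: [0.522, -0.083, 0.1792]
tool_rot: [-1.57, -0.004, 2.689]
force: [0.6, 0.7, -1.6]
finger_gap: 0.0388
```

>>> {"api": "send_rows", "payload": {"commands": [[[-20,10,42,0,0,0,1],[-40,20,84,0,0,0,1],[-46,30,95,0,0,0,1],[-46,50,95,0,0,0,1],[-46,60,95,0,0,0,1]]]}}

```text
time_s: 18.75
tcp_pos: [0.5213, -0.1864, 0.118]
tool_rot: [-1.571, -0.006, 2.688]
force: [-0.1, -0.0, -1.5]
finger_gap: 0.0389
```

>>> {"api": "send_rows", "payload": {"commands": [[[0,0,0,0,0,0,1],[0,0,0,0,0,0,1],[0,0,0,0,0,0,1],[0,0,0,0,0,0,1],[0,0,0,0,0,0,1]]]}}

```text
time_s: 19.25
tcp_pos: [0.5239, -0.1871, 0.1219]
tool_rot: [-1.571, 0.001, 2.69]
force: [0.8, 0.3, -0.4]
finger_gap: 0.0391
```

```bash
python3 -c "
from h import *
state(); go(522,-189,54,-116)"
```

```text
t 19.25 tcp [ 523.9 -187.1  121.9] rpy [-1.571e+00  1.000e-03  2.690e+00] F [ 0.82  0.32 -0.36] gap 39.1 q [-0.47  0.42  1.73  0.    0.99  1.56]
shift [ 1.  67.9  2.5] turn [ 0.    0.1  -0.07]
```

Lower to TCP z ≈ 51.5, then ease down to floor contact.

>>> {"api": "send_rows", "payload": {"commands": [[[1,25,2,0,0,0,1],[1,50,2,0,0,0,1],[1,62,2,0,0,0,1],[1,67,2,0,0,0,1],[1,69,2,0,0,0,1]]]}}

```text
time_s: 19.75
tcp_pos: [0.5218, -0.1886, 0.0521]
tool_rot: [-1.571, -0.0, 2.689]
force: [0.5, -0.1, -1.2]
finger_gap: 0.0387
```

>>> {"api": "send_rows", "payload": {"commands": [[[0,0.3,0,0,0,0,1],[0,0.6,0,0,0,0,1],[0,0.9,0,0,0,0,1],[0,0.9,0,0,0,0,1],[0,0.9,0,0,0,0,1]]]}}

```text
time_s: 20.25
tcp_pos: [0.5218, -0.1886, 0.0516]
tool_rot: [-1.571, 0.0, 2.689]
force: [-0.5, 0.1, -0.8]
finger_gap: 0.0388
```

```bash
python3 -c "
from h import *
feel(5)"
```

```text
t 20.5 tcpH [-116.24 -338.9 ] z 51.3 F holder xy 0.25 -0.08 z -0.99 sd [0.48 0.52 0.52]
```

>>> {"api": "send_rows", "payload": {"commands": [[[0,0.3,0,0,0,0,1],[0,0.6,0,0,0,0,1],[0,0.9,0,0,0,0,1],[0,1.2,0,0,0,0,1],[0,1.2,0,0,0,0,1]]]}}

```text
time_s: 21.0
tcp_pos: [0.5216, -0.1886, 0.0502]
tool_rot: [-1.571, -0.0, 2.689]
force: [-0.6, 0.1, 1.4]
finger_gap: 0.0388
```

```bash
python3 -c "
from h import *
feel(5)"
```

```text
t 21.25 tcpH [-116.25 -338.93] z 50.2 F holder xy -0.82 0.49 z 1.53 sd [0.36 0.6  0.46]
```

>>> {"api": "send_rows", "payload": {"commands": [[[0,0,0,0,0,0,0.4],[0,0,0,0,0,0,0.2],[0,0,0,0,0,0,0],[0,0,0,0,0,0,0],[0,0,0,0,0,0,0]]]}}

```text
time_s: 21.75
tcp_pos: [0.5217, -0.1886, 0.05]
tool_rot: [-1.571, -0.0, 2.689]
force: [1.1, -0.3, 0.1]
finger_gap: 0.0853
```

>>> {"api": "send_rows", "payload": {"commands": [[[0,0,0,0,0,0,0],[0,-10,0,0,0,0,0],[0,-30,0,0,0,0,0],[0,-60,0,0,0,0,0],[0,-100,0,0,0,0,0]]]}}

```text
time_s: 22.25
tcp_pos: [0.5204, -0.188, 0.1504]
tool_rot: [-1.571, -0.003, 2.689]
force: [-0.1, -0.2, -0.4]
finger_gap: 0.0853
```

>>> {"api": "send_rows", "payload": {"commands": [[[10,-30,30,0,0,0,0],[40,-40,60,0,0,0,0],[70,-40,90,0,0,0,0],[70,-40,90,0,0,0,0],[70,-40,90,0,0,0,0]]]}}

```text
time_s: 22.75
tcp_pos: [0.4189, -0.2392, 0.1909]
tool_rot: [-1.571, 0.001, 2.687]
force: [0.4, 0.1, 1.2]
finger_gap: 0.0851
```

```bash
python3 - <<'E'
from h import *
state(); a=grab('top','top2.png')[0]; w,K,W=grab('wrist','w14.png'); grab('side','side2.png')
cv2.imwrite('pics/end.png',np.hstack([cv2.resize(cv2.imread('pics/side2.png'),(400,300)),cv2.resize(w,(400,300))]))
E
```

```text
t 22.75 tcp [ 418.9 -239.2  190.9] rpy [-1.571e+00  1.000e-03  2.687e+00] F [0.44 0.05 1.17] gap 85.1 q [-0.66  0.23  1.81  0.    1.1   1.36]
```

View pics/end.png

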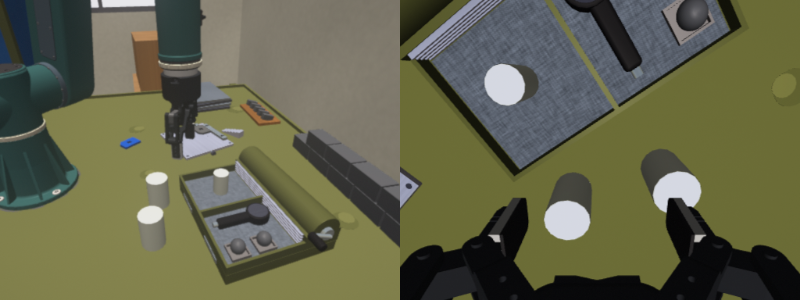

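View pics/top2.png

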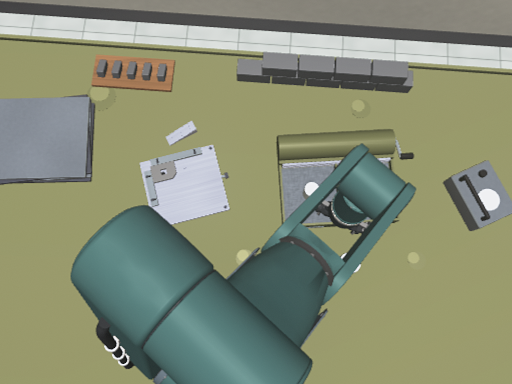

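The block stands upright in its bay at about (312,190) in the top view, the insert sits in the fence corner at (164,172), and the wedge, probe and balls look unmoved.

```bash
python3 -c "
from h import *
im,K,W=load('w14.png'); m=(im.min(2)>180).astype(np.uint8); m[:70]=0;m[145:]=0;m[:,:95]=0;m[:,190:]=0
c=max(cv2.findContours(m,0,2)[0],key=cv2.contourArea)
print(cv2.minEnclosingCircle((cast(c[:,0],.09,K,W)[:,:2]*1000).astype(np.float32)))
print(robot.sign_off())"
```

```text
((522.09765625, -187.7526397705078), 19.381837844848633)
the job is handed in; nothing more can be done
None
```

The insert is home in the fence corner, the block is back upright in its bay, and the job is handed in. The clock was at about 23 s of the 64 s allowed; the sign-off gives no verdict.

- **Pushing:** I gripped the smallest white block. With it I squared the insert by pushing its -x edge, slid it along +y, then seated it by its clipped corner until both fences pushed back.
- **Corner hold:** I held the push for over a second at about 4.8 N along each fence axis, averaged at the wrist. Plate friction takes some of that, so I estimate 3.7–4.8 N on each fence. The highest wrist reading printed during the push was about 7 N in total, below the 8 N limit.
- **Insert at the end:** It looked flush on both fences under load. After backing off, the camera put its +x edge at about 78 mm and its +y edge at about 81–82 mm in the holder frame, so its centre is near (53, 46) mm. The faces measured 79 and 83–84 mm, so the pictures leave 1–2 mm that the contact forces do not. The measured angle was within 1°.
- **Block at the end:** It stands at (522, -188) mm, within 4 mm of the measured bay centre. Its top circle measured the right size at 90 mm height.
- **Bystanders:** The wedge, probe and balls looked unmoved in the last pictures, by eye only. The arm hid most of the other bay in the top view, so the probe and balls were checked in the side and wrist views.

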